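# Deburr the bore edge of a freshly cut tube

## Task

Take the orange deburring tool out of its stand and run its bevelled brass blade once around the inner edge of the steel tube in the fixture: start at the red mark, go clockwise as seen from above through a full circle back to the mark, without the blade leaving the edge, pressing lightly and evenly (about half a kilo, 5 to 6 N, and never more than 13 N). Then stand the tool upright in its stand again, fully home, and leave the can, the tube offcut and the blue tray where they are.

Things in the scene. Friction and masses are not known exactly. Their poses are not given: they have to be found in the camera images.
- tool: Upright hand deburring tool, 115 mm tall, about 0.22 kg, standing blade-down in its stand. Origin at the bottom centre (the blade's small end), z up. Square orange handle 26 x 26 mm from 50 to 115 mm above the origin, flats facing its x and y; black collar 44 mm wide from 44 to 50 mm; shank 10 mm wide down to the brass blade. Grip across two flats.
- tool_tip (a point): Centre of the blade's small end (the tool's origin). The blade is a round cone, bevel at 45 degrees: radius 2 mm at the tip to 12 mm at 10 mm above it, then straight to 14 mm. Being round, it need not be turned while it runs round an edge.
- tool_grip (a point): Where to grip the handle: on the tool's axis, 85 mm above the tip.
- stand: Fixed dark wooden tool stand, 90 x 90 x 50 mm, on a rubber foot 110 mm square. Origin at the centre of its underside, on the bench. A round through hole 32 mm wide takes blade and shank; the tool's collar rests on the top face, so that the tip is 44 mm below it.
- stand_hole (a point): Centre of the stand's hole at the level of its top face, 50 mm above the bench.
- fixture: Fixed fixture: blue base plate 130 x 110 x 14 mm, dark steel cup (88 mm wide, top 70 mm above the bench) and in it an upright steel tube, 60 mm outside, bore 48 mm, about 45 mm showing. Origin under its centre, on the bench; z up. The tube sits in a sprung nest: pushed down, it gives 1 mm per 2 N (9 mm at most) and comes back.
- bore (a point): Point on the bore's axis at NOMINAL rim height, 115 mm above the bench; axes as the fixture's. The real rim is 9 mm lower to 9 mm higher and leans up to 3.5 degrees about both x and y: not measured, so find and follow it by touch. With mid-bevel on the edge, the upright tool's axis is 17 mm (keep to 14 to 22) from the bore's axis, the tip 5 mm below the rim.
- mark (a point): Red start mark, a tab 14 mm wide on the cup's lip reaching outwards; this point is 40 mm from the bore's axis on the fixture's -x side, 72 mm above the bench. Clockwise from above, the circle runs from the mark (-x) over the fixture's +y, +x and -y sides back to -x.
- can: Bystander: full drinks can with an orange sleeve, 66 mm diameter, 122 mm tall. Origin at the centre of its underside.
- offcut: Bystander: loose steel tube offcut, 60 mm diameter, 35 mm tall, standing on the bench. Origin at the centre of its underside.
- parts_tray: Bystander: blue open plastic tray 120 x 160 x 40 mm. Origin at the centre of its underside.
Things that resemble listed ones, but are neither listed nor needed, are in the scene too. Of the things that look like the stand, take the one that is farthest to the robot's left at the start. There is more than one size of the tool; the one meant has the size given above.

How it is judged:
On the way, in this order (a step that is already met when the one before it is completed fails the run):
1. the blade is on the bore's edge at the red mark, pressed with over 2 N (contact force between tool and fixture above 2 N and horizontal distance between tool_tip and bore between 0.0125 and 0.0225 m and x of tool_tip in the frame of bore below -0.012 m and y of tool_tip in the frame of bore between -0.006 and 0.006 m), for 0.1 s.
2. an eighth of a turn clockwise, still pressed with over 2 N (contact force between tool and fixture above 2 N and horizontal distance between tool_tip and bore between 0.0125 and 0.0225 m and x of tool_tip in the frame of bore below -0.008 m and y of tool_tip in the frame of bore above 0.008 m), for 0.1 s.
3. a quarter of a turn (contact force between tool and fixture above 2 N and horizontal distance between tool_tip and bore between 0.0125 and 0.0225 m and x of tool_tip in the frame of bore between -0.006 and 0.006 m and y of tool_tip in the frame of bore above 0.012 m), for 0.1 s.
4. three eighths (contact force between tool and fixture above 2 N and horizontal distance between tool_tip and bore between 0.0125 and 0.0225 m and x of tool_tip in the frame of bore above 0.008 m and y of tool_tip in the frame of bore above 0.008 m), for 0.1 s.
5. half a turn, opposite the mark (contact force between tool and fixture above 2 N and horizontal distance between tool_tip and bore between 0.0125 and 0.0225 m and x of tool_tip in the frame of bore above 0.012 m and y of tool_tip in the frame of bore between -0.006 and 0.006 m), for 0.1 s.
6. five eighths (contact force between tool and fixture above 2 N and horizontal distance between tool_tip and bore between 0.0125 and 0.0225 m and x of tool_tip in the frame of bore above 0.008 m and y of tool_tip in the frame of bore below -0.008 m), for 0.1 s.
7. three quarters (contact force between tool and fixture above 2 N and horizontal distance between tool_tip and bore between 0.0125 and 0.0225 m and x of tool_tip in the frame of bore between -0.006 and 0.006 m and y of tool_tip in the frame of bore below -0.012 m), for 0.1 s.
8. seven eighths (contact force between tool and fixture above 2 N and horizontal distance between tool_tip and bore between 0.0125 and 0.0225 m and x of tool_tip in the frame of bore below -0.008 m and y of tool_tip in the frame of bore below -0.008 m), for 0.1 s.
9. back at the red mark after the full circle, still pressed with over 2 N (all of step 1), for 0.1 s.
At the end, for the whole second after the job is handed in: The tool stands upright (within 4.5 degrees) and at rest in the stand's hole, its collar on the stand's top (within 3 mm) and its tip within 7 mm of the hole's axis, released (horizontal distance between tool_tip and stand_hole below 0.007 m and z of tool_tip in the frame of stand_hole between -0.047 and -0.041 m and angle between tool's own z axis and vertical below 0.08 rad and linear speed of tool below 0.02 m/s and contact force between tool and the fingers below 0.1 N); the robot touches nothing.
It fails at once if the blade is pressed against the tube or its fixture with more than 13 N (contact force between tool and fixture above 13 N).
It fails at once if the blade leaves the edge part-way round: on the far half from the mark, with the tip more than 10 mm off the bore's centre and in the mouth of the bore, the contact falls below 0.2 N (x of tool_tip in the frame of bore above 0.002 m and horizontal distance between tool_tip and bore between 0.01 and 0.0225 m and z of tool_tip in the frame of bore between -0.035 and 0.01 m and contact force between tool and fixture below 0.2 N).
It fails at once if the can is moved more than 15 mm (distance of can from where it was at the start of the episode above 0.015 m).
It fails at once if the tube offcut is moved more than 15 mm (distance of offcut from where it was at the start of the episode above 0.015 m).
It fails at once if the blue tray is moved more than 15 mm (distance of parts_tray from where it was at the start of the episode above 0.015 m).
It also fails if it takes over 72 s, if anything falls off the work surface, if the arm or the gripper's body presses on something with over 40 N, if the wrist force passes 120 N, or if a joint passes its speed limit or range.

## Robot

A 7-joint arm with a two-finger parallel gripper is mounted at the origin on the work surface. World frame = base frame: x ahead of the robot, y to its left, z up, the work surface at z = 0. Lengths are in m, angles in rad, forces in N, time in s.
With the tool pointing down it reaches from about 0.425 to 0.95 m from the base axis. Payload 16.7 kg.
Tool frame: the origin (TCP) lies midway between the tips of the shut fingers; the grasp point (between the pads) lies 19 mm behind it; y points along the fingers, x is the direction in which the jaws open and shut, and the axes are right-handed (so a half turn about y gives the same grasp; the last joint's range is limited). The gripper opens to 94 mm and grips with 3 to 60 N. Pads are 16 mm wide; open, the fingers measure 119 mm over their backs; the gripper's body (75 mm by 177 mm) begins 78 mm behind the grasp point.
Start: joints at [1.097, 0.426, 0.074, 1.606, -0.034, 1.111, -0.067], TCP at [0.215, -0.64, 0.205] pointing down, gripper open.
Joint ranges: [-2.85, 2.85], [-0.5, 2.14], [-1.23, 1.37], [0.21, 2.46], [-1.02, 4.16], [0.16, 2.05], [-2.73, 2.73]. Speed limits (rad/s): [1.89, 1.89, 2.39, 2.39, 3.01, 3.01, 3.01].

## Interface

Orientations are given as [roll, pitch, yaw] about the fixed x, y, z axes, in that order (R = Rz(yaw) Ry(pitch) Rx(roll)).
In Python, from station import state, capture, camera_info, job gives the robot as it stands.
- The arm moves only by the shell command python3 -m jog 'ROWS' [FORCE]. ROWS is a JSON object of lists of equal length, an entry for each row: "translation": the shift along the tool's x, y, z in cm, a list of three; "twist": the turn, a rotation vector about the tool's x, y, z in rad, a list of three; "gripper": the closure, from -1 (fully open) to 1 (shut). A call has 1 to 20 rows; each row is the pose to reach, as a shift and turn from the pose commanded when the call began, along the tool's axes at that moment; what a row does not reach only later rows make up. A row lasts 1/10 s, in which the tool goes at most 50 mm and 8.59 degrees, less where a joint would pass 70% of its speed; a pose out of reach is approached as far as the arm can. A call with a gripper value outside its range is refused whole. The fingers move at their own pace and stop on an object; FORCE is the grip in N (left out, the last holds). Time passes only in rows, so rows that repeat a pose let the fingers close. It gives the time, the measured TCP pose, the force and the opening at its end, in the units of the state.
- state(): the state, without advancing time (a new reading comes with each control period).
- capture(name): name is "scene" or "top"; returns (picture, depth): 400x640x3 uint8, blue, green, red; 400x640 float32, m along the optical axis (not along the pixel's ray), 0 where there is no reading.
- camera_info(name): a dict with "camera_matrix" (3x3 intrinsics, pixels), "T" (4x4, takes a point from camera to world coordinates). Camera axes: x right, y down, z forward; pixel columns grow to the right and rows downward; lengths in m; the calibration is good to about 2 mm. A picture is of the moment at which its call begins. camera_info takes no time and is no camera call.
- job.finish_job(): hands the job in, once; it reports no verdict.
The state is a dict: "clock": time; "joint_pos": joint angles; "dq": joint speeds; "effort": joint torques, N m; "position": TCP position; "tcp_rot": TCP orientation; "ft_force": force on the tool from outside, world axes, zero at the start; "torque": the same for the moment, N m; "finger_gap": finger opening in m.
Only numpy, scipy, OpenCV 4.12 (cv2) and the standard library are available. Lean on these libraries where they do the work, as an engineer would, in place of code of your own. Each camera call takes 0.05 s, during which the arm holds its last target.

## Working session

There is one attempt and no reset: what is moved stays moved. The work goes in short steps, Python scripts to look and compute and a shell command to move; the robot and the scene stay as the last step left them, time stands still between calls to the robot, and variables do not carry over. Pictures are saved under pics/ and viewed, and the job is handed in when it is done.

```bash
ls; mkdir -p pics; python3 - <<'E'
from station import state,capture,camera_info
import cv2,numpy as np
print(state())
for n in("scene","top"):
    p,d=capture(n); cv2.imwrite(f"pics/{n}0.png",p); np.save(f"pics/{n}0.npy",d)
    i=camera_info(n); print(n,np.round(np.array(i["camera_matrix"]),1).tolist(),np.round(i["T"],4).tolist())
E
```

```text
pics
{'clock': 0.0, 'joint_pos': array([ 1.09751367,  0.42672172,  0.07385629,  1.60661867, -0.03406464,
        1.11079363, -0.06708341]), 'dq': array([-9.29519348e-04, -4.78336360e-04,  8.20597010e-04,  7.38155693e-04,
       -1.27788832e-03,  3.25213445e-05,  6.14954128e-04]), 'effort': array([-5.16146574e-04, -9.35835886e+01,  3.66658017e+00, -4.54199553e+01,
       -4.87800257e-02,  1.96794583e-02,  1.82527947e-04]), 'position': array([ 0.21456883, -0.63952038,  0.2047775 ]), 'tcp_rot': array([-1.57092433e+00,  1.27606584e-03, -1.24701837e+00]), 'ft_force': array([ 0.4303579 ,  1.5705594 , -0.76141102]), 'torque': array([-0.01728423, -0.03397132, -0.01658092]), 'finger_gap': 0.09369110586227057}
scene [[518.8, 0.0, 314.0], [0.0, 518.8, 209.8], [0.0, 0.0, 1.0]] [[-0.6535, 0.554, -0.5158, 1.1511], [0.7568, 0.4629, -0.4615, 0.5625], [-0.0169, -0.692, -0.7217, 1.0547], [0.0, 0.0, 0.0, 1.0]]
top [[409.3, 0.0, 316.7], [0.0, 409.3, 193.7], [0.0, 0.0, 1.0]] [[-0.0189, -0.9844, 0.1751, 0.2862], [-0.9998, 0.0179, -0.0077, -0.044], [0.0044, -0.1752, -0.9845, 1.0697], [0.0, 0.0, 0.0, 1.0]]
```

View pics/scene0.png

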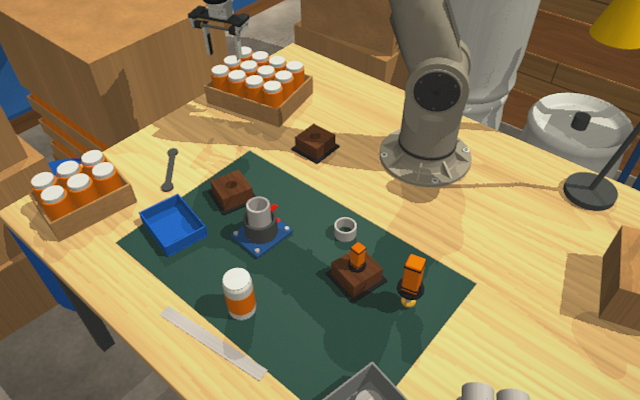

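View pics/top0.png

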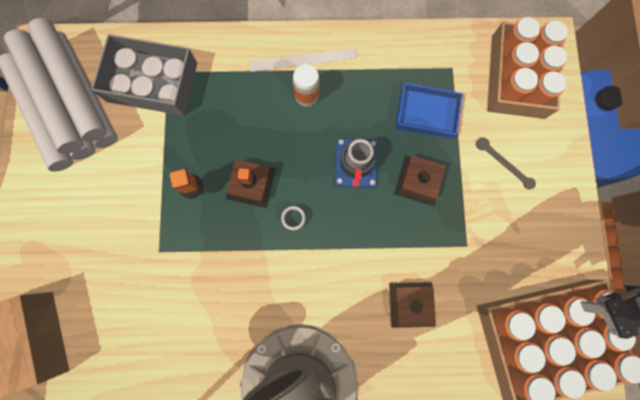

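Candidates: the stand could be top (250,182) with a tool in it, (421,180) or (412,303), and the leftmost is (250,182). The tool could be the one in that stand at (245,174), or the apparently larger loose one at (183,180). I'll check both in a close crop and by size.

```bash
cat > h.py <<'E'
import numpy as np,cv2
from station import state,capture,camera_info
from scipy.spatial.transform import Rotation as R
def cloud(n,d):
    i=camera_info(n);K=np.array(i["camera_matrix"]);T=np.array(i["T"])
    v,u=np.mgrid[:400,:640]; x=np.stack([(u-K[0,2])/K[0,0]*d,(v-K[1,2])/K[1,1]*d,d],-1)
    return x@T[:3,:3].T+T[:3,3]
def proj(n,p):
    i=camera_info(n);K=np.array(i["camera_matrix"]);T=np.array(i["T"])
    c=(np.atleast_2d(p)-T[:3,3])@T[:3,:3]; c=c@K.T; return c[:,:2]/c[:,2:]
E
python3 - <<'E'
from h import *
s=cv2.imread("pics/scene0.png");t=cv2.imread("pics/top0.png")
a=cv2.resize(s[220:320,310:450],None,fx=4,fy=4,interpolation=2);cv2.imwrite("pics/c1.png",a)
b=cv2.resize(t[120:215,155:305],None,fx=5,fy=5,interpolation=2);cv2.imwrite("pics/c2.png",b)
c=cv2.resize(t[130:195,325:390],None,fx=8,fy=8,interpolation=2);cv2.imwrite("pics/c3.png",c)
for n,im in(("scene",s),("top",t)):
    P=cloud(n,np.load(f"pics/{n}0.npy"))
    hsv=cv2.cvtColor(im,cv2.COLOR_BGR2HSV)
    m=((hsv[...,0]<14)&(hsv[...,1]>200)&(hsv[...,2]>110)).astype(np.uint8)
    k,l,st,ce=cv2.connectedComponentsWithStats(m)
    for j in range(1,k):
        q=P[l==j]; 
        if st[j,4]>25: print(n,st[j],q.min(0).round(3),q.max(0).round(3),np.median(q,0).round(3))
E
```

```text
scene [271 204   6   7  27] [ 0.501 -0.163  0.072] [ 0.523 -0.146  0.079] [ 0.512 -0.153  0.074]
```

View pics/c1.png

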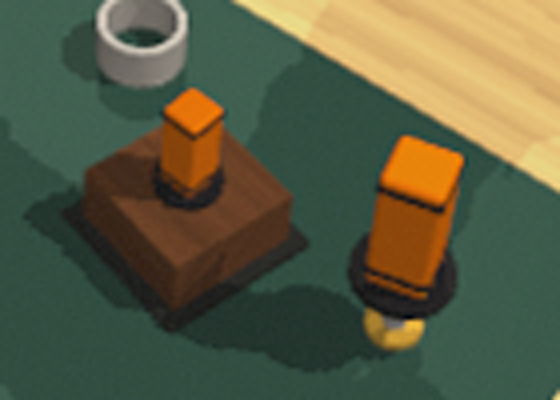

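View pics/c2.png

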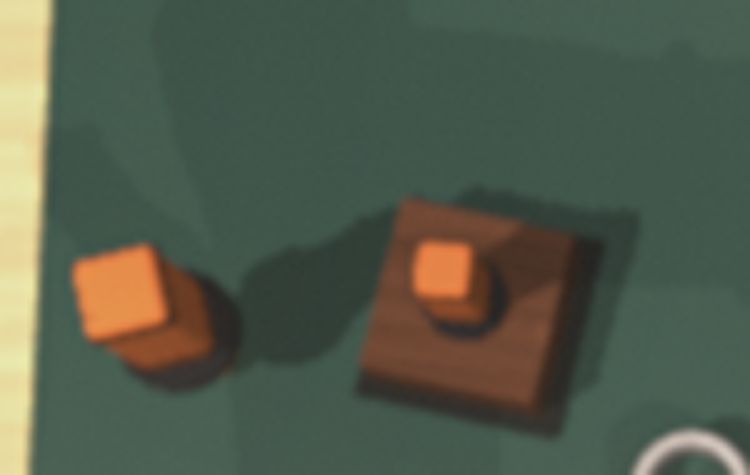

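View pics/c3.png

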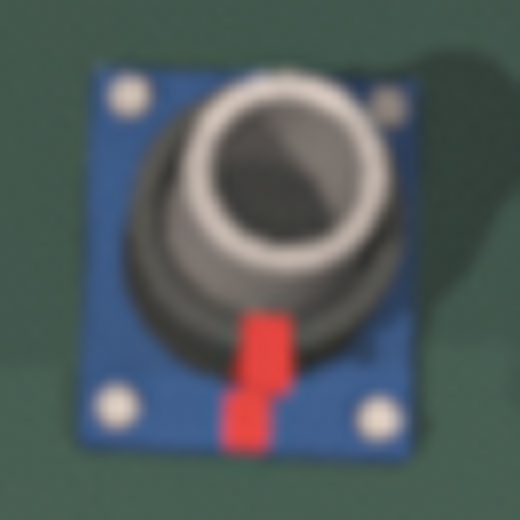

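The tool in the left stand (top 245,174; scene 357,256) has a handle about 12 px wide, which is about 27 mm, so it is the right size. The loose one at (183,180) is about 38 mm, so it is the decoy. The red mark lies on the robot side of the fixture. Next I'll measure poses on rectified planes.

```bash
cat >> h.py <<'E'
def ortho(n,im,c,z,half=0.09,res=0.0004):
    N=int(2*half/res); g=np.arange(N)*res-half
    X,Y=np.meshgrid(c[0]-g,c[1]-g,indexing='ij')  # row down = -x, col right = -y
    uv=proj(n,np.stack([X,Y,np.full_like(X,z)],-1).reshape(-1,3)).reshape(N,N,2).astype(np.float32)
    return cv2.remap(im,uv[...,0],uv[...,1],cv2.INTER_CUBIC)
def ray(n,uv,z):
    i=camera_info(n);K=np.array(i["camera_matrix"]);T=np.array(i["T"])
    r=T[:3,:3]@np.linalg.solve(K,[uv[0],uv[1],1]); return T[:3,3]+r*(z-T[2,3])/r[2]
E
python3 - <<'E'
from h import *
f=lambda p:np.array(p)/8+[325,130]-0.5+1/16
g=lambda p:np.array(p)/5+[155,120]-0.4
print("top",ray("top",g((445,268)),.121).round(4))
print("stand",[ray("top",g(p),.05).round(3).tolist() for p in((405,200),(575,235),(535,408),(362,372))])
print("plate",[ray("top",f(p),.014).round(3).tolist() for p in((95,65),(415,70),(412,460),(80,445))])
print("tube",ray("top",f((287,172)),.115).round(4))
for n in("scene","top"):
    im=cv2.imread(f"pics/{n}0.png")
    a=[ortho(n,im,(.527,-.158),z) for z in(.014,.07)]+[ortho(n,im,(.47,.13),z) for z in(.05,.121)]
    cv2.imwrite(f"pics/o_{n}.png",cv2.resize(np.vstack([np.hstack(a[:2]),np.hstack(a[2:])]),(600,600)))
E
```

```text
top [0.5075 0.1211 0.121 ]
stand [[0.56, 0.154, 0.05], [0.54, 0.067, 0.05], [0.451, 0.087, 0.05], [0.471, 0.175, 0.05]]
plate [[0.626, -0.108, 0.014], [0.622, -0.216, 0.014], [0.489, -0.209, 0.014], [0.496, -0.1, 0.014]]
tube [ 0.5587 -0.1591  0.115 ]
```

```bash
python3 - <<'E'
from h import *
rows=[]
for n in("top","scene"):
    im=cv2.imread(f"pics/{n}0.png")
    a=[ortho(n,im,(.558,-.158),z,.08,.0008) for z in(.014,.07,.115)]+[ortho(n,im,(.506,.121),.05,.08,.0008),ortho(n,im,(.507,.121),.121,.03,.0003)]
    rows.append(np.hstack([x[:200,:200] for x in a[:3]]));rows.append(np.hstack(a[3:]+[np.zeros((200,200,3),np.uint8)]))
    cv2.imwrite(f"pics/o_{n}.png",np.vstack(rows[-2:]))
E
```

```text
(no output)
```

View pics/o_top.png

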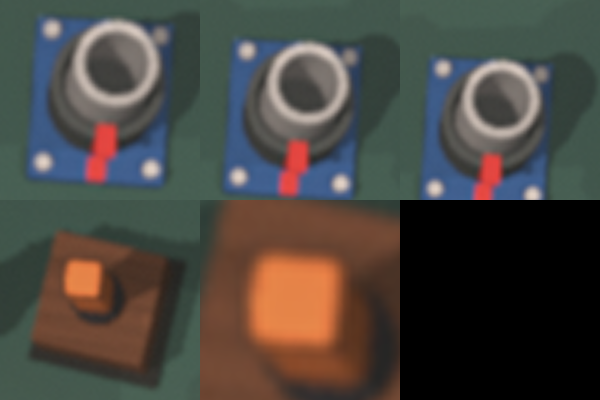

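View pics/o_scene.png

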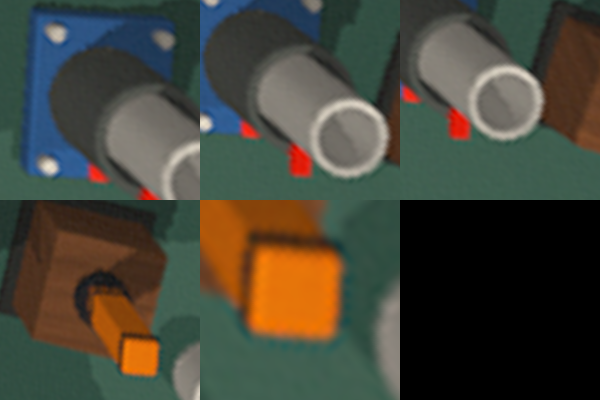

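```bash
python3 - <<'E'
from h import *
from scipy.optimize import least_squares
for n,box in(("top",(325,130,65,65)),("scene",(225,180,75,80))):
    im=cv2.imread(f"pics/{n}0.png");x,y,w,h=box
    cv2.imwrite(f"pics/f_{n}.png",cv2.resize(im[y:y+h,x:x+w],None,fx=8,fy=8,interpolation=2))
def rect(n,c,z,half,lo,hi):
    im=cv2.imread(f"pics/{n}0.png");res=.0003
    o=cv2.cvtColor(ortho(n,im,c,z,half,res),cv2.COLOR_BGR2HSV)
    m=cv2.inRange(o,lo,hi);k,l,st,ce=cv2.connectedComponentsWithStats(m);j=1+st[1:,4].argmax()
    (cx,cy),wh,a=cv2.minAreaRect(np.argwhere(l==j)[:,::-1].astype(np.float32))
    return (c[0]+half-cy*res,c[1]+half-cx*res),np.array(wh)*res,a
for n in("top","scene"):
    print(n,"plate",rect(n,(.558,-.158),.014,.09,(100,110,30),(125,255,255)))
    print(n,"handle",rect(n,(.509,.122),.121,.03,(5,150,215 if n=="top" else 200),(20,255,255)))
E
```

```text
top plate ((0.5589039825439454, -0.1256519012451172), array([0.04586052, 0.13092699]), 3.7517290115356445)
top handle ((0.5067365760803223, 0.12298521499633788), array([0.02238133, 0.02223162]), 3.5763344764709473)
scene plate ((0.5618991210937501, -0.15554740295410158), array([0.11762719, 0.13506093]), 3.8622093200683594)
scene handle ((0.5089276733398438, 0.12259324340820313), array([0.02481938, 0.02405271]), 4.969740867614746)
```

View pics/f_scene.png

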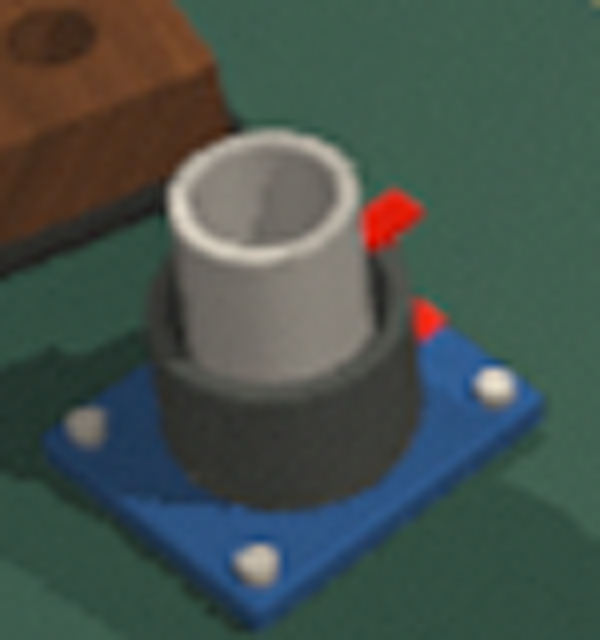

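```bash
python3 - <<'E'
from h import *
ut=np.array((286.5,172))/8+[325,130]-.44; us=np.array((263.5,196.5))/8+[225,180]-.44
for z in(.106,.110,.115,.120,.124): print(z,ray("top",ut,z).round(4)[:2],ray("scene",us,z).round(4)[:2])
sc=[ray("scene",np.array(p)/8+[225,180]-.44,.014)[:2].round(4).tolist() for p in((545,398),(257,620),(48,438))]
print(sc, (np.array(sc[0])+sc[2])/2)
print(ray("scene",np.array((395,192))/8+[225,180]-.44,.072))
# plate model projected in top
c,s=np.cos(-.066),np.sin(-.066)
for ctr in((.558,-.158),):
  q=[[ctr[0]+c*a-s*b,ctr[1]+s*a+c*b,.014] for a,b in((.065,.055),(.065,-.055),(-.065,-.055),(-.065,.055))]
  print(((proj("top",q)+.44-[325,130])*8).round(0).tolist());print(((proj("scene",q)+.44-[225,180])*8).round(0).tolist())
E
```

```text
0.106 [ 0.5613 -0.16  ] [ 0.5508 -0.1688]
0.11 [ 0.5601 -0.1596] [ 0.5534 -0.1657]
0.115 [ 0.5587 -0.159 ] [ 0.5565 -0.1618]
0.12 [ 0.5573 -0.1584] [ 0.5597 -0.158 ]
0.124 [ 0.5561 -0.1579] [ 0.5622 -0.1549]
[[0.499, -0.0996], [0.6285, -0.1061], [0.6187, -0.2147]] [ 0.55885 -0.15715]
[ 0.49972725 -0.16279815  0.072     ]
[[93.0, 63.0], [420.0, 78.0], [412.0, 458.0], [77.0, 442.0]]
[[259.0, 614.0], [42.0, 435.0], [333.0, 232.0], [551.0, 395.0]]
```

```bash
cat >> h.py <<'E'
def rows(pts,rpy):
    s=state();M=R.from_euler('xyz',s['tcp_rot']);
    tw=(M.inv()*R.from_euler('xyz',rpy)).as_rotvec()
    for p in pts: print(p,(M.inv().apply(np.array(p)-s['position'])*100).round(2))
    print("twist",tw.round(4),s['position'].round(4),s['tcp_rot'].round(4),s['clock'])
E
python3 -c "
from h import *
rows([(.5,-.3,.25),(.5075,.122,.25),(.5075,.122,.20)],(-np.pi/2,0,-.07))"
```

```text
(0.5, -0.3, 0.25) [-23.12  -4.49  37.86]
(0.5075, 0.122, 0.25) [-62.89  -4.45  51.99]
(0.5075, 0.122, 0.2) [-62.88   0.55  51.99]
twist [-6.000e-04 -1.177e+00 -1.000e-03] [ 0.2146 -0.6395  0.2049] [-1.5709e+00  1.1000e-03 -1.2470e+00] 0.1
```

```bash
python3 -m jog '{"translation":[[-23.1,-4.5,37.9],[-23.1,-4.5,37.9],[-23.1,-4.5,37.9],[-23.1,-4.5,37.9],[-23.1,-4.5,37.9],[-23.1,-4.5,37.9],[-23.1,-4.5,37.9],[-23.1,-4.5,37.9],[-62.9,-4.5,52.0],[-62.9,-4.5,52.0],[-62.9,-4.5,52.0],[-62.9,-4.5,52.0],[-62.9,-4.5,52.0],[-62.9,-4.5,52.0],[-62.9,-4.5,52.0],[-62.9,-4.5,52.0],[-62.9,0.5,52.0],[-62.9,0.5,52.0],[-62.9,0.5,52.0],[-62.9,0.5,52.0]],"twist":[[0,-1.177,0],[0,-1.177,0],[0,-1.177,0],[0,-1.177,0],[0,-1.177,0],[0,-1.177,0],[0,-1.177,0],[0,-1.177,0],[0,-1.177,0],[0,-1.177,0],[0,-1.177,0],[0,-1.177,0],[0,-1.177,0],[0,-1.177,0],[0,-1.177,0],[0,-1.177,0],[0,-1.177,0],[0,-1.177,0],[0,-1.177,0],[0,-1.177,0]],"gripper":[-1,-1,-1,-1,-1,-1,-1,-1,-1,-1,-1,-1,-1,-1,-1,-1,-1,-1,-1,-1]}' 60; python3 -c "
from h import *
rows([(.5075,.122,.2),(.5075,.122,.071)],(-np.pi/2,0,-.07));print(state()['joint_pos'].round(2))"
```

```text
clock: 2.1
position: [0.5074, 0.1217, 0.2003]
tcp_rot: [-1.571, 0.001, -0.069]
ft_force: [-0.6, -0.5, -0.0]
finger_gap: 0.0937
(0.5075, 0.122, 0.2) [0.01 0.03 0.03]
(0.5075, 0.122, 0.071) [ 0.02 12.93  0.04]
twist [ 0.0002  0.0007 -0.0011] [0.5074 0.1217 0.2003] [-1.571e+00  1.100e-03 -6.930e-02] 2.1
[ 0.18  0.24 -0.62  1.92  0.16  1.03 -0.58]
```

```bash
python3 -m jog '{"translation":[[0,4,0],[0,8,0],[0,11,0],[0,12.9,0],[0,12.9,0]],"twist":[[0,0,0],[0,0,0],[0,0,0],[0,0,0],[0,0,0]],"gripper":[-1,-1,-1,-1,-1]}'; python3 -c "
from h import *
p,d=capture('scene');cv2.imwrite('pics/g1.png',cv2.resize(p[170:320,270:450],None,fx=4,fy=4,interpolation=2))
p,d=capture('top');cv2.imwrite('pics/g2.png',cv2.resize(p[80:240,155:335],None,fx=4,fy=3.5,interpolation=2))"
```

```text
clock: 2.6
position: [0.5069, 0.1199, 0.0701]
tcp_rot: [-1.572, 0.003, -0.072]
ft_force: [-0.6, -0.5, 0.4]
finger_gap: 0.0939
```

View pics/g1.png

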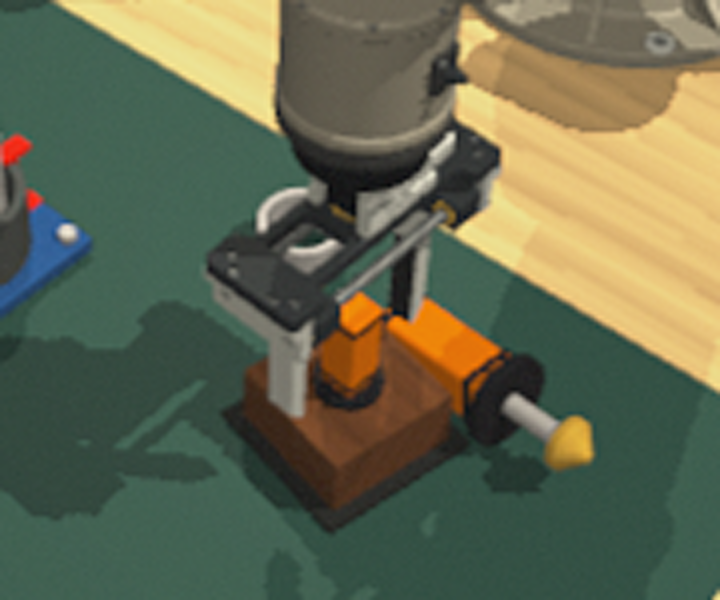

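View pics/g2.png

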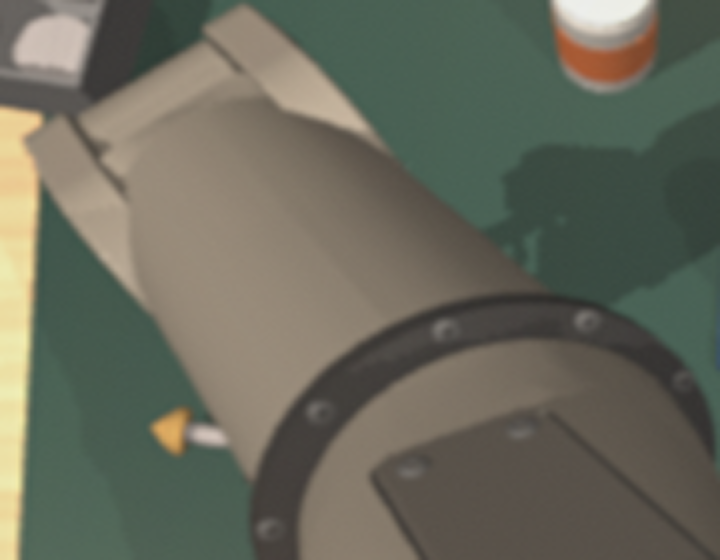

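The tool in the stand is between the jaws at about (350,345) in the enlarged scene crop. The larger decoy has been knocked over and lies beside the stand with its blade near (570,445). It isn't a listed bystander, but I'll check whether I'm in contact with it before gripping.

```bash
python3 -m jog '{"translation":[[0,0,0],[0,0,0]],"twist":[[0,0,0],[0,0,0]],"gripper":[-1,-1]}'; python3 -c "
from h import *
s=state();print(s['torque'],s['joint_pos'].round(3),s['effort'].round(2))
p,d=capture('scene');cv2.imwrite('pics/g3.png',cv2.resize(p[170:320,270:450],None,fx=4,fy=4,interpolation=2))"
```

```text
clock: 2.9
position: [0.5085, 0.1217, 0.0729]
tcp_rot: [-1.57, -0.002, -0.071]
ft_force: [-0.8, -1.1, 0.4]
finger_gap: 0.0942
[-0.0288818  -0.07456662  0.0030869 ] [ 0.117  0.402 -0.571  2.035  0.305  0.785 -0.706] [ 1.100e-01 -7.442e+01 -7.830e+00 -3.432e+01 -5.000e-02 -1.000e-02
  3.000e-02]
```

View pics/g3.png

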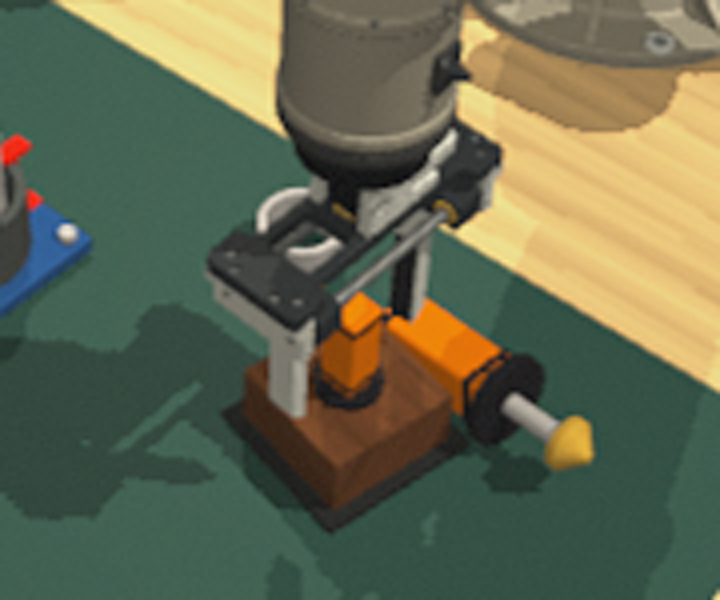

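```bash
python3 -m jog '{"translation":[[0,0,0],[0,0,0],[0,0,0],[0,0,0],[0,0,0],[0,0,0]],"twist":[[0,0,0],[0,0,0],[0,0,0],[0,0,0],[0,0,0],[0,0,0]],"gripper":[1,1,1,1,1,1]}' 60;python3 -m jog '{"translation":[[0,0,0],[0,0,0]],"twist":[[0,0,0],[0,0,0]],"gripper":[1,1]}' 60
```

```text
clock: 3.55
position: [0.5076, 0.1219, 0.0715]
tcp_rot: [-1.571, 0.0, -0.07]
ft_force: [0.9, 0.2, 0.1]
finger_gap: 0.0496
clock: 3.75
position: [0.5076, 0.1219, 0.0715]
tcp_rot: [-1.571, -0.0, -0.07]
ft_force: [0.3, 0.6, -0.3]
finger_gap: 0.0333
```

```bash
python3 -m jog '{"translation":[[0,0,0],[0,0,0],[0,0,0]],"twist":[[0,0,0],[0,0,0],[0,0,0]],"gripper":[1,1,1]}' 60;python3 -m jog '{"translation":[[0,0,0]],"twist":[[0,0,0]],"gripper":[1]}' 60;python3 -m jog '{"translation":[[0,0,0]],"twist":[[0,0,0]],"gripper":[1]}' 60
```

```text
clock: 4.05
position: [0.5076, 0.1218, 0.0715]
tcp_rot: [-1.571, 0.0, -0.07]
ft_force: [0.0, 0.2, -0.8]
finger_gap: 0.0257
clock: 4.15
position: [0.5076, 0.1218, 0.0715]
tcp_rot: [-1.571, 0.0, -0.07]
ft_force: [-0.2, -0.2, -0.6]
finger_gap: 0.0257
clock: 4.25
position: [0.5076, 0.1219, 0.0715]
tcp_rot: [-1.571, 0.0, -0.07]
ft_force: [-0.1, -0.4, -0.7]
finger_gap: 0.0256
```

Gripped firmly with the gap at 25.6 mm. Next: lift, carry over the bore and look.

```bash
python3 -m jog '{"translation":[[0,-2,0],[0,-5,0],[0,-9,0],[0,-13,0],[0,-16,0],[0,-16,0],[1,-16,-4],[2,-16,-9],[3,-16,-14],[4,-16,-19],[5,-16,-24],[5.3,-16,-27.6],[5.3,-16,-27.6],[5.3,-14,-27.6],[5.3,-14,-27.6],[5.3,-14,-27.6]],"twist":[[0,0,0],[0,0,0],[0,0,0],[0,0,0],[0,0,0],[0,0,0],[0,0,0],[0,0,0],[0,0,0],[0,0,0],[0,0,0],[0,0,0],[0,0,0],[0,0,0],[0,0,0],[0,0,0]],"gripper":[1,1,1,1,1,1,1,1,1,1,1,1,1,1,1,1]}'; python3 -m jog '{"translation":[[0,0,0]],"twist":[[0,0,0]],"gripper":[1]}';python3 -c "
from h import *
p,d=capture('scene');cv2.imwrite('pics/g4.png',cv2.resize(p[100:280,200:330],None,fx=4,fy=3.3,interpolation=2));cv2.imwrite('pics/g4r.png',p);np.save('pics/g4d.npy',d)
print(((proj('scene',[[.5585,-.158,.119]])-[200,100])*[4,3.3]))
p,d=capture('top');cv2.imwrite('pics/g5.png',cv2.resize(p[90:220,280:440],None,fx=4,fy=4,interpolation=2))"
```

```text
clock: 5.85
position: [0.5408, -0.1566, 0.211]
tcp_rot: [-1.57, 0.002, -0.069]
ft_force: [-0.1, -0.2, -1.2]
finger_gap: 0.0261
clock: 5.95
position: [0.5414, -0.1567, 0.212]
tcp_rot: [-1.571, -0.0, -0.069]
ft_force: [0.1, -0.3, -2.0]
finger_gap: 0.0257
[[231.42899664 343.64740264]]
```

View pics/g4.png

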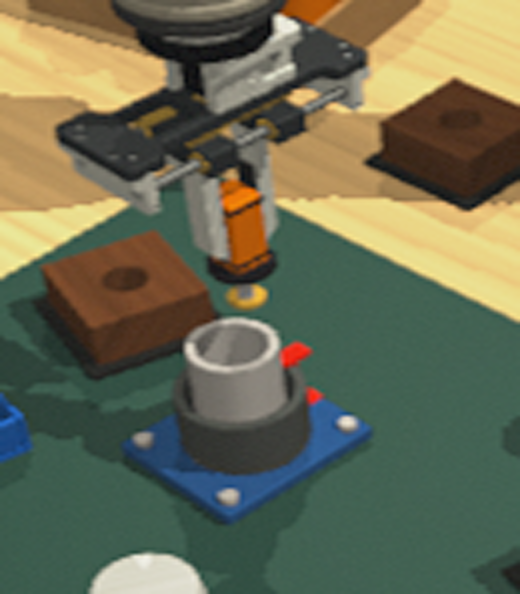

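View pics/g5.png

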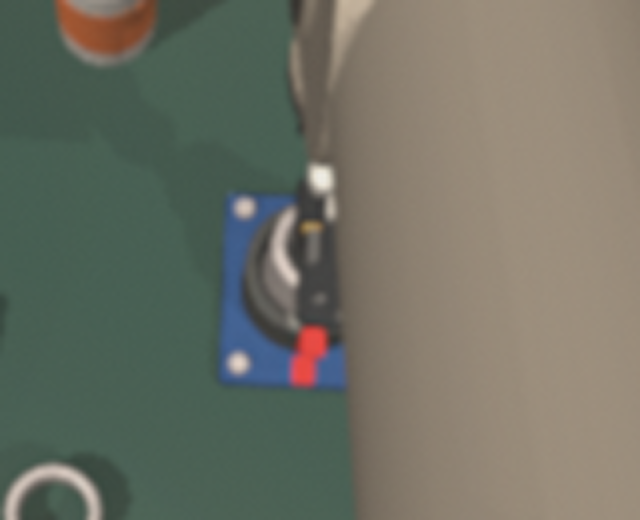

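```bash
python3 - <<'E'
from h import *
im=cv2.imread('pics/g4r.png')
cv2.imwrite('pics/g6.png',cv2.resize(im[170:215,240:285],None,fx=12,fy=12,interpolation=2))
for h in(0,.010,.014,.047): print(h,((proj('scene',[[.5414,-.1567,.1465+h]])-[240,170]+.46)*12).round(0))
th=np.linspace(0,2*np.pi,9)[:8]
print(((proj('scene',np.c_[.5414+.012*np.cos(th),-.1567+.012*np.sin(th),0*th+.1565])-[240,170]+.46)*12).round(0).tolist())
E
```

```text
0 [[270. 281.]]
0.01 [[265. 247.]]
0.014 [[264. 233.]]
0.047 [[249. 116.]]
[[225.0, 278.0], [266.0, 287.0], [307.0, 273.0], [323.0, 243.0], [306.0, 216.0], [265.0, 207.0], [225.0, 221.0], [208.0, 250.0]]
```

View pics/g6.png

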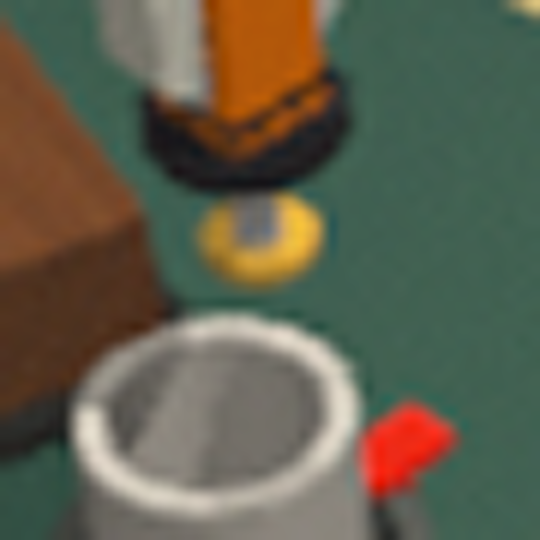

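```bash
python3 -m jog '{"translation":[[0,1,0],[0,1.8,0],[0,2.2,0],[0,2.2,0],[0,2.2,0]],"twist":[[0,0,0],[0,0,0],[0,0,0],[0,0,0],[0,0,0]],"gripper":[1,1,1,1,1]}';for i in 1 2 3; do python3 -m jog '{"translation":[[0,0,0]],"twist":[[0,0,0]],"gripper":[1]}'; done
```

```text
clock: 6.55
position: [0.5412, -0.1571, 0.1894]
tcp_rot: [-1.571, 0.0, -0.07]
ft_force: [-1.2, 0.7, -1.4]
finger_gap: 0.0258
clock: 6.65
position: [0.5414, -0.1572, 0.1897]
tcp_rot: [-1.571, -0.0, -0.07]
ft_force: [0.4, -0.2, -1.3]
finger_gap: 0.0254
clock: 6.75
position: [0.5413, -0.1572, 0.1897]
tcp_rot: [-1.571, -0.0, -0.07]
ft_force: [0.1, 0.3, -2.0]
finger_gap: 0.0253
clock: 6.85
position: [0.5413, -0.1572, 0.1897]
tcp_rot: [-1.571, -0.0, -0.07]
ft_force: [-0.3, 0.8, -0.7]
finger_gap: 0.0258
```

```bash
for i in 1 2 3 4; do python3 -m jog '{"translation":[[0,0.1,0]],"twist":[[0,0,0]],"gripper":[1]}' | tr '\n' ' ';echo; done
```

```text
clock: 6.95 position: [0.5413, -0.1572, 0.1887] tcp_rot: [-1.571, -0.0, -0.07] ft_force: [-0.2, -0.4, -1.8] finger_gap: 0.0257 
clock: 7.05 position: [0.5412, -0.1572, 0.1875] tcp_rot: [-1.571, -0.0, -0.07] ft_force: [0.5, 0.5, -1.8] finger_gap: 0.0261 
clock: 7.15 position: [0.5412, -0.1572, 0.1864] tcp_rot: [-1.571, -0.0, -0.07] ft_force: [0.2, 0.8, -2.1] finger_gap: 0.0261 
clock: 7.25 position: [0.5411, -0.1572, 0.1854] tcp_rot: [-1.571, 0.0, -0.07] ft_force: [-0.4, 0.1, -1.0] finger_gap: 0.0256
```

```bash
for i in 1 2 3 4; do python3 -m jog '{"translation":[[0,0.1,0]],"twist":[[0,0,0]],"gripper":[1]}' | tr '\n' ' ';echo; done
```

```text
clock: 7.35 position: [0.5412, -0.1571, 0.1844] tcp_rot: [-1.571, 0.0, -0.07] ft_force: [0.0, -0.2, -2.6] finger_gap: 0.0257 
clock: 7.45 position: [0.5412, -0.1572, 0.1834] tcp_rot: [-1.571, 0.0, -0.07] ft_force: [0.1, -0.0, -1.5] finger_gap: 0.0258 
clock: 7.55 position: [0.5412, -0.1572, 0.1824] tcp_rot: [-1.571, 0.0, -0.07] ft_force: [0.3, 0.1, -1.6] finger_gap: 0.0261 
clock: 7.65 position: [0.5412, -0.1572, 0.1814] tcp_rot: [-1.571, -0.0, -0.07] ft_force: [-1.1, -0.3, -1.7] finger_gap: 0.0258
```

```bash
for i in 1 2 3; do python3 -m jog '{"translation":[[0,0.1,0]],"twist":[[0,0,0]],"gripper":[1]}' | tr '\n' ' ';echo; done
```

```text
clock: 7.75 position: [0.5412, -0.1572, 0.1804] tcp_rot: [-1.571, -0.0, -0.07] ft_force: [-0.5, -0.9, -1.8] finger_gap: 0.0257 
clock: 7.85 position: [0.5412, -0.1572, 0.1794] tcp_rot: [-1.571, -0.0, -0.07] ft_force: [0.4, 0.7, -2.4] finger_gap: 0.0256 
clock: 7.95 position: [0.5412, -0.1572, 0.1784] tcp_rot: [-1.571, -0.0, -0.07] ft_force: [-0.3, 0.2, -1.7] finger_gap: 0.0255
```

```bash
for i in 1 2 3; do python3 -m jog '{"translation":[[0,0.1,0]],"twist":[[0,0,0]],"gripper":[1]}' | tr '\n' ' ';echo; done
```

```text
clock: 8.05 position: [0.5412, -0.1572, 0.1774] tcp_rot: [-1.571, 0.0, -0.07] ft_force: [0.7, 0.4, -2.0] finger_gap: 0.0256 
clock: 8.15 position: [0.5413, -0.1572, 0.1765] tcp_rot: [-1.571, -0.0, -0.07] ft_force: [0.7, -0.3, -0.9] finger_gap: 0.0258 
clock: 8.25 position: [0.5414, -0.1572, 0.1755] tcp_rot: [-1.571, -0.0, -0.07] ft_force: [0.9, -0.8, 0.4] finger_gap: 0.0257
```

```bash
python3 -m jog '{"translation":[[0,0.1,0]],"twist":[[0,0,0]],"gripper":[1]}' | tr '\n' ' ';for i in 1 2 3; do python3 -m jog '{"translation":[[0,0,0]],"twist":[[0,0,0]],"gripper":[1]}' | tr '\n' ' ';echo; done
```

```text
clock: 8.35 position: [0.5415, -0.1572, 0.1747] tcp_rot: [-1.571, -0.001, -0.07] ft_force: [0.4, -0.3, 2.5] finger_gap: 0.0255 clock: 8.45 position: [0.5415, -0.1572, 0.1746] tcp_rot: [-1.571, -0.001, -0.07] ft_force: [1.2, -0.7, 1.2] finger_gap: 0.0258 
clock: 8.55 position: [0.5415, -0.1572, 0.1747] tcp_rot: [-1.571, -0.001, -0.07] ft_force: [1.5, -0.3, 0.4] finger_gap: 0.0256 
clock: 8.65 position: [0.5414, -0.1572, 0.1747] tcp_rot: [-1.571, -0.001, -0.07] ft_force: [1.6, 0.3, 1.1] finger_gap: 0.026
```

```bash
cat > e.py <<'E'
import sys
from h import *
# usage: e.py theta_deg : inward/up components, running
th=np.radians(float(sys.argv[1])); s=state(); f=s['ft_force']-np.array([0,.1,-1.65])
c,sn=np.cos(.065),np.sin(.065)
g=np.array([c*f[0]-sn*f[1],sn*f[0]+c*f[1]])
d=s['position'][:2]-[.5585,-.158]; q=np.array([c*d[0]-sn*d[1],sn*d[0]+c*d[1]])*1000
o=np.array([-np.cos(th),np.sin(th)]); t=np.array([np.sin(th),np.cos(th)])
print(sys.argv[1],"in %.1f up %.1f tan %.1f N %.1f | xy %s z %.1f t %.2f"%(-g@o,f[2],g@t,(f[2]-g@o)/2**.5,q.round(1),s['position'][2]*1e3,s['clock']))
E
python3 -c "
import numpy as np
for a in range(0,361,5):
  m=np.radians(a+2.5); print(a+5,(.1483*np.sin(m)).round(3),(.1483*np.cos(m)).round(3),end=' | ')"
python3 -m jog '{"translation":[[0,0.06,0]],"twist":[[0,0,0]],"gripper":[1]}' >/dev/null;python3 e.py 0
for i in 1 2 3; do python3 -m jog '{"translation":[[0,0,0]],"twist":[[0,0,0]],"gripper":[1]}' >/dev/null;python3 e.py 0; done
```

```text
5 0.006 0.148 | 10 0.019 0.147 | 15 0.032 0.145 | 20 0.045 0.141 | 25 0.057 0.137 | 30 0.068 0.132 | 35 0.08 0.125 | 40 0.09 0.118 | 45 0.1 0.109 | 50 0.109 0.1 | 55 0.118 0.09 | 60 0.125 0.08 | 65 0.132 0.068 | 70 0.137 0.057 | 75 0.141 0.045 | 80 0.145 0.032 | 85 0.147 0.019 | 90 0.148 0.006 | 95 0.148 -0.006 | 100 0.147 -0.019 | 105 0.145 -0.032 | 110 0.141 -0.045 | 115 0.137 -0.057 | 120 0.132 -0.068 | 125 0.125 -0.08 | 130 0.118 -0.09 | 135 0.109 -0.1 | 140 0.1 -0.109 | 145 0.09 -0.118 | 150 0.08 -0.125 | 155 0.068 -0.132 | 160 0.057 -0.137 | 165 0.045 -0.141 | 170 0.032 -0.145 | 175 0.019 -0.147 | 180 0.006 -0.148 | 185 -0.006 -0.148 | 190 -0.019 -0.147 | 195 -0.032 -0.145 | 200 -0.045 -0.141 | 205 -0.057 -0.137 | 210 -0.068 -0.132 | 215 -0.08 -0.125 | 220 -0.09 -0.118 | 225 -0.1 -0.109 | 230 -0.109 -0.1 | 235 -0.118 -0.09 | 240 -0.125 -0.08 | 245 -0.132 -0.068 | 250 -0.137 -0.057 | 255 -0.141 -0.045 | 260 -0.145 -0.032 | 265 -0.147 -0.019 | 270 -0.148 -0.006 | 275 -0.148 0.006 | 280 -0.147 0.019 | 285 -0.145 0.032 | 290 -0.141 0.045 | 295 -0.137 0.057 | 300 -0.132 0.068 | 305 -0.125 0.08 | 310 -0.118 0.09 | 315 -0.109 0.1 | 320 -0.1 0.109 | 325 -0.09 0.118 | 330 -0.08 0.125 | 335 -0.068 0.132 | 340 -0.057 0.137 | 345 -0.045 0.141 | 350 -0.032 0.145 | 355 -0.019 0.147 | 360 -0.006 0.148 | 365 0.006 0.148 | 0 in 2.8 up 4.0 tan -0.5 N 4.8 | xy [-17.1  -0.3] z 174.1 t 8.75
0 in 2.6 up 4.4 tan -0.5 N 4.9 | xy [-17.1  -0.3] z 174.0 t 8.85
0 in 1.8 up 3.7 tan -0.1 N 3.9 | xy [-17.1  -0.3] z 174.0 t 8.95
0 in 2.7 up 4.4 tan -0.8 N 5.1 | xy [-17.1  -0.3] z 174.0 t 9.05
```

Contact at the mark at about 4.7 N. I'll go round clockwise in 5° steps, reading the force at each one.

```bash
python3 -m jog '{"translation":[[0.006,0,0.148]],"twist":[[0,0,0]],"gripper":[1]}' >/dev/null;python3 e.py 5
python3 -m jog '{"translation":[[0.019,0,0.147]],"twist":[[0,0,0]],"gripper":[1]}' >/dev/null;python3 e.py 10
python3 -m jog '{"translation":[[0.032,0,0.145]],"twist":[[0,0,0]],"gripper":[1]}' >/dev/null;python3 e.py 15
```

```text
5 in 4.3 up 3.1 tan -3.7 N 5.2 | xy [-17.1   0.7] z 174.1 t 9.15
10 in 3.5 up 4.6 tan -3.4 N 5.7 | xy [-16.9   2.1] z 174.0 t 9.25
15 in 4.2 up 4.0 tan -4.0 N 5.8 | xy [-16.5   3.6] z 174.0 t 9.35
```

```bash
python3 -m jog '{"translation":[[0.045,-0.01,0.141]],"twist":[[0,0,0]],"gripper":[1]}' >/dev/null;python3 e.py 20
python3 -m jog '{"translation":[[0.057,-0.01,0.137]],"twist":[[0,0,0]],"gripper":[1]}' >/dev/null;python3 e.py 25
python3 -m jog '{"translation":[[0.068,-0.01,0.132]],"twist":[[0,0,0]],"gripper":[1]}' >/dev/null;python3 e.py 30
```

```text
20 in 4.7 up 4.5 tan -3.6 N 6.5 | xy [-16.2   4.9] z 174.1 t 9.45
25 in 4.6 up 3.5 tan -3.2 N 5.7 | xy [-15.7   6.2] z 174.2 t 9.55
30 in 4.6 up 3.9 tan -3.9 N 6.0 | xy [-15.1   7.4] z 174.2 t 9.65
```

```bash
python3 -m jog '{"translation":[[0.08,-0.02,0.125]],"twist":[[0,0,0]],"gripper":[1]}' >/dev/null;python3 e.py 35
python3 -m jog '{"translation":[[0.09,-0.02,0.118]],"twist":[[0,0,0]],"gripper":[1]}' >/dev/null;python3 e.py 40
python3 -m jog '{"translation":[[0.1,-0.02,0.109]],"twist":[[0,0,0]],"gripper":[1]}' >/dev/null;python3 e.py 45
```

```text
35 in 4.7 up 3.7 tan -3.0 N 5.9 | xy [-14.4   8.6] z 174.4 t 9.75
40 in 4.1 up 4.9 tan -4.0 N 6.4 | xy [-13.6   9.7] z 174.5 t 9.85
45 in 4.3 up 3.9 tan -3.3 N 5.8 | xy [-12.7  10.8] z 174.7 t 9.95
```

```bash
python3 -m jog '{"translation":[[0.109,-0.03,0.1]],"twist":[[0,0,0]],"gripper":[1]}' >/dev/null;python3 e.py 50
python3 -m jog '{"translation":[[0.118,-0.03,0.09]],"twist":[[0,0,0]],"gripper":[1]}' >/dev/null;python3 e.py 55
python3 -m jog '{"translation":[[0.125,-0.025,0.08]],"twist":[[0,0,0]],"gripper":[1]}' >/dev/null;python3 e.py 60
```

```text
50 in 4.2 up 3.5 tan -2.6 N 5.5 | xy [-11.7  11.8] z 174.9 t 10.05
55 in 3.7 up 3.6 tan -3.6 N 5.1 | xy [-10.6  12.7] z 175.2 t 10.15
60 in 3.9 up 4.2 tan -3.0 N 5.8 | xy [-9.5 13.5] z 175.3 t 10.25
```

```bash
python3 -m jog '{"translation":[[0.132,-0.025,0.068]],"twist":[[0,0,0]],"gripper":[1]}' >/dev/null;python3 e.py 65
python3 -m jog '{"translation":[[0.137,-0.025,0.057]],"twist":[[0,0,0]],"gripper":[1]}' >/dev/null;python3 e.py 70
python3 -m jog '{"translation":[[0.141,-0.025,0.045]],"twist":[[0,0,0]],"gripper":[1]}' >/dev/null;python3 e.py 75
```

```text
65 in 4.3 up 3.1 tan -3.5 N 5.3 | xy [-8.3 14.2] z 175.5 t 10.35
70 in 4.1 up 3.8 tan -3.1 N 5.6 | xy [-6.9 14.9] z 175.8 t 10.45
75 in 3.7 up 3.3 tan -3.2 N 4.9 | xy [-5.3 15.6] z 176.1 t 10.55
```

```bash
python3 -m jog '{"translation":[[0.145,-0.02,0.032]],"twist":[[0,0,0]],"gripper":[1]}' >/dev/null;python3 e.py 80
python3 -m jog '{"translation":[[0.147,-0.02,0.019]],"twist":[[0,0,0]],"gripper":[1]}' >/dev/null;python3 e.py 85
python3 -m jog '{"translation":[[0.148,-0.02,0.006]],"twist":[[0,0,0]],"gripper":[1]}' >/dev/null;python3 e.py 90
```

```text
80 in 4.6 up 2.3 tan -2.5 N 4.9 | xy [-3.6 16.2] z 176.4 t 10.65
85 in 3.9 up 3.0 tan -3.0 N 4.9 | xy [-2.  16.5] z 176.6 t 10.75
90 in 3.3 up 3.1 tan -3.0 N 4.6 | xy [-0.5 16.7] z 176.9 t 10.85
```

```bash
python3 -m jog '{"translation":[[0.148,0,-0.006]],"twist":[[0,0,0]],"gripper":[1]}' >/dev/null;python3 e.py 95
python3 -m jog '{"translation":[[0.147,-0.005,-0.019]],"twist":[[0,0,0]],"gripper":[1]}' >/dev/null;python3 e.py 100
python3 -m jog '{"translation":[[0.145,-0.01,-0.032]],"twist":[[0,0,0]],"gripper":[1]}' >/dev/null;python3 e.py 105
```

```text
95 in 3.5 up 2.9 tan -3.3 N 4.5 | xy [ 1.1 16.7] z 176.9 t 10.95
100 in 2.9 up 4.0 tan -3.6 N 4.9 | xy [ 2.6 16.5] z 176.9 t 11.05
105 in 3.8 up 3.3 tan -2.5 N 5.0 | xy [ 4.1 16.2] z 177.0 t 11.15
```

```bash
python3 -m jog '{"translation":[[0.141,-0.005,-0.045]],"twist":[[0,0,0]],"gripper":[1]}' >/dev/null;python3 e.py 110
python3 -m jog '{"translation":[[0.137,-0.005,-0.057]],"twist":[[0,0,0]],"gripper":[1]}' >/dev/null;python3 e.py 115
python3 -m jog '{"translation":[[0.132,-0.005,-0.068]],"twist":[[0,0,0]],"gripper":[1]}' >/dev/null;python3 e.py 120
```

```text
110 in 3.5 up 3.0 tan -3.1 N 4.6 | xy [ 5.5 15.7] z 177.1 t 11.25
115 in 3.7 up 2.3 tan -2.8 N 4.2 | xy [ 6.9 15.1] z 177.2 t 11.35
120 in 3.4 up 2.8 tan -3.2 N 4.3 | xy [ 8.2 14.4] z 177.3 t 11.45
```

Force is easing off, so I'll press down slightly.

```bash
python3 -m jog '{"translation":[[0.125,0.02,-0.08]],"twist":[[0,0,0]],"gripper":[1]}' >/dev/null;python3 e.py 125
python3 -m jog '{"translation":[[0.118,0.02,-0.09]],"twist":[[0,0,0]],"gripper":[1]}' >/dev/null;python3 e.py 130
python3 -m jog '{"translation":[[0.109,0.02,-0.1]],"twist":[[0,0,0]],"gripper":[1]}' >/dev/null;python3 e.py 135
```

```text
125 in 4.0 up 3.7 tan -2.5 N 5.4 | xy [ 9.5 13.6] z 177.1 t 11.55
130 in 3.8 up 3.2 tan -2.4 N 5.0 | xy [10.7 12.7] z 176.9 t 11.65
135 in 4.0 up 5.0 tan -3.6 N 6.4 | xy [11.7 11.7] z 176.6 t 11.75
```

```bash
python3 -m jog '{"translation":[[0.1,0.01,-0.109]],"twist":[[0,0,0]],"gripper":[1]}' >/dev/null;python3 e.py 140
python3 -m jog '{"translation":[[0.09,0.01,-0.118]],"twist":[[0,0,0]],"gripper":[1]}' >/dev/null;python3 e.py 145
python3 -m jog '{"translation":[[0.08,0.01,-0.125]],"twist":[[0,0,0]],"gripper":[1]}' >/dev/null;python3 e.py 150
```

```text
140 in 4.1 up 4.1 tan -3.3 N 5.8 | xy [12.6 10.6] z 176.5 t 11.85
145 in 4.6 up 4.2 tan -2.9 N 6.2 | xy [13.5  9.5] z 176.4 t 11.95
150 in 4.2 up 5.3 tan -3.7 N 6.7 | xy [14.3  8.3] z 176.3 t 12.05
```

```bash
python3 -m jog '{"translation":[[0.068,-0.02,-0.132]],"twist":[[0,0,0]],"gripper":[1]}' >/dev/null;python3 e.py 155
python3 -m jog '{"translation":[[0.057,-0.01,-0.137]],"twist":[[0,0,0]],"gripper":[1]}' >/dev/null;python3 e.py 160
python3 -m jog '{"translation":[[0.045,-0.01,-0.141]],"twist":[[0,0,0]],"gripper":[1]}' >/dev/null;python3 e.py 165
```

```text
155 in 4.8 up 4.5 tan -3.8 N 6.6 | xy [15.   7.1] z 176.5 t 12.15
160 in 3.9 up 4.5 tan -2.7 N 5.9 | xy [15.6  5.8] z 176.6 t 12.25
165 in 4.9 up 3.0 tan -1.6 N 5.6 | xy [16.1  4.5] z 176.7 t 12.35
```

```bash
python3 -m jog '{"translation":[[0.032,0,-0.145]],"twist":[[0,0,0]],"gripper":[1]}' >/dev/null;python3 e.py 170
python3 -m jog '{"translation":[[0.019,0,-0.147]],"twist":[[0,0,0]],"gripper":[1]}' >/dev/null;python3 e.py 175
python3 -m jog '{"translation":[[0.006,0,-0.148]],"twist":[[0,0,0]],"gripper":[1]}' >/dev/null;python3 e.py 180
```

```text
170 in 4.2 up 3.8 tan -2.9 N 5.6 | xy [16.4  3. ] z 176.8 t 12.45
175 in 3.7 up 3.6 tan -2.5 N 5.2 | xy [16.7  1.5] z 176.8 t 12.55
180 in 3.3 up 2.5 tan -2.3 N 4.1 | xy [16.8 -0.2] z 176.8 t 12.65
```

```bash
python3 -m jog '{"translation":[[-0.006,0.03,-0.148]],"twist":[[0,0,0]],"gripper":[1]}' >/dev/null;python3 e.py 185
python3 -m jog '{"translation":[[-0.019,0.03,-0.147]],"twist":[[0,0,0]],"gripper":[1]}' >/dev/null;python3 e.py 190
python3 -m jog '{"translation":[[-0.032,0.02,-0.145]],"twist":[[0,0,0]],"gripper":[1]}' >/dev/null;python3 e.py 195
```

```text
185 in 3.1 up 3.2 tan -2.1 N 4.5 | xy [16.8 -1.8] z 176.6 t 12.75
190 in 3.6 up 3.4 tan -3.5 N 4.9 | xy [16.5 -3.3] z 176.3 t 12.85
195 in 3.7 up 4.4 tan -2.6 N 5.8 | xy [16.2 -4.8] z 176.0 t 12.95
```

```bash
python3 -m jog '{"translation":[[-0.045,0.02,-0.141]],"twist":[[0,0,0]],"gripper":[1]}' >/dev/null;python3 e.py 200
python3 -m jog '{"translation":[[-0.057,0.02,-0.137]],"twist":[[0,0,0]],"gripper":[1]}' >/dev/null;python3 e.py 205
python3 -m jog '{"translation":[[-0.068,0.02,-0.132]],"twist":[[0,0,0]],"gripper":[1]}' >/dev/null;python3 e.py 210
```

```text
200 in 3.9 up 3.6 tan -2.0 N 5.3 | xy [15.7 -6.2] z 175.8 t 13.05
205 in 4.1 up 4.3 tan -2.0 N 5.9 | xy [15.1 -7.5] z 175.6 t 13.15
210 in 4.4 up 4.3 tan -3.3 N 6.1 | xy [14.4 -8.9] z 175.5 t 13.25
```

```bash
python3 -m jog '{"translation":[[-0.08,0.005,-0.125]],"twist":[[0,0,0]],"gripper":[1]}' >/dev/null;python3 e.py 215
python3 -m jog '{"translation":[[-0.09,0.01,-0.118]],"twist":[[0,0,0]],"gripper":[1]}' >/dev/null;python3 e.py 220
python3 -m jog '{"translation":[[-0.1,0.01,-0.109]],"twist":[[0,0,0]],"gripper":[1]}' >/dev/null;python3 e.py 225
```

```text
215 in 3.4 up 3.6 tan -2.7 N 4.9 | xy [ 13.6 -10.1] z 175.4 t 13.35
220 in 4.9 up 5.0 tan -2.9 N 7.0 | xy [ 12.8 -11.3] z 175.4 t 13.45
225 in 3.9 up 4.7 tan -3.4 N 6.1 | xy [ 11.9 -12.4] z 175.3 t 13.55
```

```bash
python3 -m jog '{"translation":[[-0.109,-0.005,-0.1]],"twist":[[0,0,0]],"gripper":[1]}' >/dev/null;python3 e.py 230
python3 -m jog '{"translation":[[-0.118,0,-0.09]],"twist":[[0,0,0]],"gripper":[1]}' >/dev/null;python3 e.py 235
python3 -m jog '{"translation":[[-0.125,0,-0.08]],"twist":[[0,0,0]],"gripper":[1]}' >/dev/null;python3 e.py 240
```

```text
230 in 5.2 up 3.7 tan -1.8 N 6.3 | xy [ 10.7 -13.4] z 175.3 t 13.65
235 in 3.3 up 3.2 tan -2.3 N 4.6 | xy [  9.5 -14.4] z 175.3 t 13.75
240 in 3.9 up 3.6 tan -2.7 N 5.3 | xy [  8.2 -15.3] z 175.3 t 13.85
```

```bash
python3 -m jog '{"translation":[[-0.132,0.01,-0.068]],"twist":[[0,0,0]],"gripper":[1]}' >/dev/null;python3 e.py 245
python3 -m jog '{"translation":[[-0.137,0.01,-0.057]],"twist":[[0,0,0]],"gripper":[1]}' >/dev/null;python3 e.py 250
python3 -m jog '{"translation":[[-0.141,0.01,-0.045]],"twist":[[0,0,0]],"gripper":[1]}' >/dev/null;python3 e.py 255
```

```text
245 in 4.1 up 3.0 tan -2.9 N 5.0 | xy [  6.9 -16. ] z 175.2 t 13.95
250 in 3.8 up 3.6 tan -2.6 N 5.3 | xy [  5.5 -16.5] z 175.1 t 14.05
255 in 3.6 up 3.6 tan -2.4 N 5.1 | xy [  4. -17.] z 175.0 t 14.15
```

```bash
python3 -m jog '{"translation":[[-0.145,0.01,-0.032]],"twist":[[0,0,0]],"gripper":[1]}' >/dev/null;python3 e.py 260
python3 -m jog '{"translation":[[-0.147,0.01,-0.019]],"twist":[[0,0,0]],"gripper":[1]}' >/dev/null;python3 e.py 265
python3 -m jog '{"translation":[[-0.148,0.01,-0.006]],"twist":[[0,0,0]],"gripper":[1]}' >/dev/null;python3 e.py 270
```

```text
260 in 3.6 up 3.6 tan -2.3 N 5.1 | xy [  2.6 -17.2] z 174.9 t 14.25
265 in 3.0 up 3.3 tan -2.9 N 4.5 | xy [  1.1 -17.4] z 174.8 t 14.35
270 in 3.6 up 3.4 tan -1.5 N 5.0 | xy [ -0.4 -17.4] z 174.7 t 14.45
```

```bash
python3 -m jog '{"translation":[[-0.148,0.015,0.006]],"twist":[[0,0,0]],"gripper":[1]}' >/dev/null;python3 e.py 275
python3 -m jog '{"translation":[[-0.147,0.015,0.019]],"twist":[[0,0,0]],"gripper":[1]}' >/dev/null;python3 e.py 280
python3 -m jog '{"translation":[[-0.145,0.015,0.032]],"twist":[[0,0,0]],"gripper":[1]}' >/dev/null;python3 e.py 285
```

```text
275 in 3.5 up 3.0 tan -2.2 N 4.5 | xy [ -1.8 -17.4] z 174.5 t 14.55
280 in 3.4 up 3.3 tan -2.9 N 4.7 | xy [ -3.3 -17.2] z 174.4 t 14.65
285 in 3.5 up 3.1 tan -3.3 N 4.7 | xy [ -4.8 -16.9] z 174.2 t 14.75
```

```bash
python3 -m jog '{"translation":[[-0.141,0.02,0.045]],"twist":[[0,0,0]],"gripper":[1]}' >/dev/null;python3 e.py 290
python3 -m jog '{"translation":[[-0.137,0.02,0.057]],"twist":[[0,0,0]],"gripper":[1]}' >/dev/null;python3 e.py 295
python3 -m jog '{"translation":[[-0.132,0.015,0.068]],"twist":[[0,0,0]],"gripper":[1]}' >/dev/null;python3 e.py 300
```

```text
290 in 3.5 up 3.0 tan -3.1 N 4.6 | xy [ -6.1 -16.4] z 174.1 t 14.85
295 in 3.6 up 4.2 tan -3.2 N 5.5 | xy [ -7.5 -15.9] z 173.9 t 14.95
300 in 3.9 up 5.6 tan -2.8 N 6.7 | xy [ -8.8 -15.1] z 173.7 t 15.05
```

```bash
python3 -m jog '{"translation":[[-0.125,0.015,0.08]],"twist":[[0,0,0]],"gripper":[1]}' >/dev/null;python3 e.py 305
python3 -m jog '{"translation":[[-0.118,0.01,0.09]],"twist":[[0,0,0]],"gripper":[1]}' >/dev/null;python3 e.py 310
python3 -m jog '{"translation":[[-0.109,0.01,0.1]],"twist":[[0,0,0]],"gripper":[1]}' >/dev/null;python3 e.py 315
```

```text
305 in 4.5 up 3.8 tan -3.2 N 5.8 | xy [-10.  -14.4] z 173.6 t 15.15
310 in 4.2 up 5.1 tan -3.4 N 6.6 | xy [-11.1 -13.5] z 173.5 t 15.25
315 in 4.3 up 5.5 tan -3.4 N 6.9 | xy [-12.1 -12.6] z 173.5 t 15.35
```

```bash
python3 -m jog '{"translation":[[-0.1,-0.02,0.109]],"twist":[[0,0,0]],"gripper":[1]}' >/dev/null;python3 e.py 320
python3 -m jog '{"translation":[[-0.09,-0.01,0.118]],"twist":[[0,0,0]],"gripper":[1]}' >/dev/null;python3 e.py 325
python3 -m jog '{"translation":[[-0.08,-0.01,0.125]],"twist":[[0,0,0]],"gripper":[1]}' >/dev/null;python3 e.py 330
```

```text
320 in 4.7 up 3.3 tan -3.5 N 5.7 | xy [-13.1 -11.6] z 173.7 t 15.45
325 in 4.3 up 3.7 tan -3.6 N 5.6 | xy [-14.  -10.5] z 173.8 t 15.55
330 in 4.1 up 3.4 tan -2.8 N 5.3 | xy [-14.8  -9.3] z 173.8 t 15.65
```

```bash
python3 -m jog '{"translation":[[-0.068,0,0.132]],"twist":[[0,0,0]],"gripper":[1]}' >/dev/null;python3 e.py 335
python3 -m jog '{"translation":[[-0.057,0,0.137]],"twist":[[0,0,0]],"gripper":[1]}' >/dev/null;python3 e.py 340
python3 -m jog '{"translation":[[-0.045,0,0.141]],"twist":[[0,0,0]],"gripper":[1]}' >/dev/null;python3 e.py 345
```

```text
335 in 4.0 up 3.7 tan -3.7 N 5.4 | xy [-15.5  -8.2] z 173.9 t 15.75
340 in 5.2 up 4.3 tan -2.3 N 6.7 | xy [-16.1  -6.9] z 173.9 t 15.85
345 in 4.7 up 4.0 tan -3.3 N 6.1 | xy [-16.5  -5.5] z 173.9 t 15.95
```

```bash
python3 -m jog '{"translation":[[-0.032,0,0.145]],"twist":[[0,0,0]],"gripper":[1]}' >/dev/null;python3 e.py 350
python3 -m jog '{"translation":[[-0.019,0,0.147]],"twist":[[0,0,0]],"gripper":[1]}' >/dev/null;python3 e.py 355
python3 -m jog '{"translation":[[-0.006,0,0.148]],"twist":[[0,0,0]],"gripper":[1]}' >/dev/null;python3 e.py 360
```

```text
350 in 5.0 up 3.4 tan -3.4 N 6.0 | xy [-16.9  -4.2] z 173.8 t 16.05
355 in 3.8 up 4.7 tan -2.9 N 6.0 | xy [-17.1  -2.8] z 173.9 t 16.15
360 in 4.7 up 5.2 tan -3.0 N 7.1 | xy [-17.2  -1.5] z 173.9 t 16.25
```

Two more steps past the mark, then a short hold while still pressed.

```bash
python3 -m jog '{"translation":[[0.006,-0.01,0.148]],"twist":[[0,0,0]],"gripper":[1]}' >/dev/null;python3 e.py 365
python3 -m jog '{"translation":[[0,0,0.05]],"twist":[[0,0,0]],"gripper":[1]}' >/dev/null;python3 e.py 367
python3 -m jog '{"translation":[[0,0,0],[0,0,0]],"twist":[[0,0,0],[0,0,0]],"gripper":[1,1]}' >/dev/null;python3 e.py 367
```

```text
365 in 5.4 up 4.1 tan -3.6 N 6.7 | xy [-17.2  -0.1] z 173.9 t 16.35
367 in 5.9 up 4.8 tan -4.1 N 7.5 | xy [-17.2   0.5] z 173.9 t 16.45
367 in 5.3 up 4.0 tan -2.7 N 6.6 | xy [-17.2   0.4] z 173.9 t 16.65
```

```bash
python3 -m jog '{"translation":[[0.2,-0.5,0],[0.2,-1.5,0],[0.2,-3.5,0],[0.2,-5.5,0],[0.2,-5.5,0],[0.2,-5.5,0]],"twist":[[0,0,0],[0,0,0],[0,0,0],[0,0,0],[0,0,0],[0,0,0]],"gripper":[1,1,1,1,1,1]}'; python3 - <<'E'
from h import *
p,d=capture('scene');u=proj('scene',[state()['position']-[0,0,.03]])[0].astype(int);print(u)
cv2.imwrite('pics/r1.png',cv2.resize(p[u[1]-45:u[1]+45,u[0]-45:u[0]+45],None,fx=6,fy=6,interpolation=2))
P=state()['position']
for h in(0,.01,.047): print(h,((proj('scene',[P-[0,0,.0655-h]])-(u-45)+.42)*6).round(0))
rows([(.5076,.1219,.229),(.5076,.1219,.0715)],(-np.pi/2,0,-.07))
E
```

```text
clock: 17.25
position: [0.543, -0.1554, 0.2287]
tcp_rot: [-1.571, 0.0, -0.07]
ft_force: [-0.3, 0.1, -2.2]
finger_gap: 0.0259
[260 178]
0 [[281. 338.]]
0.01 [[279. 320.]]
0.047 [[271. 254.]]
(0.5076, 0.1219, 0.229) [-5.45 -0.08 27.41]
(0.5076, 0.1219, 0.0715) [-5.43 15.67 27.41]
twist [-0.     -0.0001 -0.0011] [ 0.5428 -0.1554  0.2281] [-1.5708e+00  1.1000e-03 -7.0100e-02] 17.3
```

View pics/r1.png

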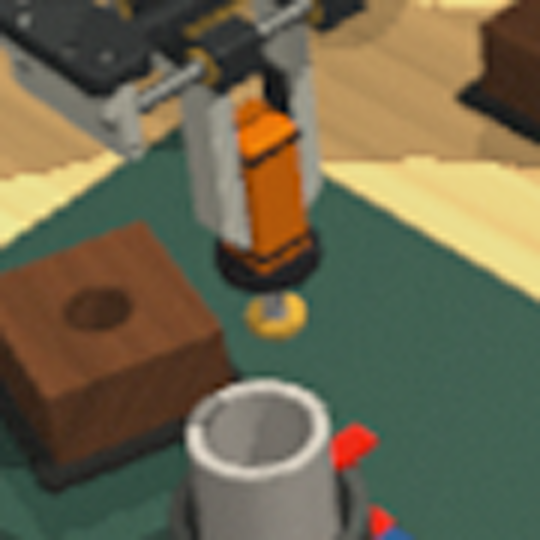

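The blade is at (277,318) against a predicted (279,320), so the tool hasn't slipped in the jaws. Now back over the stand.

```bash
python3 -m jog '{"translation":[[-1,0,4],[-2,0,9],[-3,0,14],[-4,0,19],[-5,0,24],[-5.45,0,27.4],[-5.45,0,27.4],[-5.45,0,27.4],[-5.45,5,27.4],[-5.45,9,27.4],[-5.45,9,27.4],[-5.45,9,27.4],[-5.45,9,27.4]],"twist":[[0,0,0],[0,0,0],[0,0,0],[0,0,0],[0,0,0],[0,0,0],[0,0,0],[0,0,0],[0,0,0],[0,0,0],[0,0,0],[0,0,0],[0,0,0]],"gripper":[1,1,1,1,1,1,1,1,1,1,1,1,1]}'; python3 - <<'E'
from h import *
rows([(.5076,.1219,.0715)],(-np.pi/2,0,-.07))
p,d=capture('scene');cv2.imwrite('pics/r2.png',cv2.resize(p[170:320,290:440],None,fx=4,fy=4,interpolation=2))
E
```

```text
clock: 18.6
position: [0.5093, 0.1216, 0.1407]
tcp_rot: [-1.57, -0.002, -0.071]
ft_force: [0.1, 0.4, -1.4]
finger_gap: 0.0258
(0.5076, 0.1219, 0.0715) [-0.19  6.91  0.01]
twist [-0.0005 -0.001   0.002 ] [0.5093 0.1216 0.1407] [-1.5703 -0.002  -0.071 ] 18.6
```

View pics/r2.png

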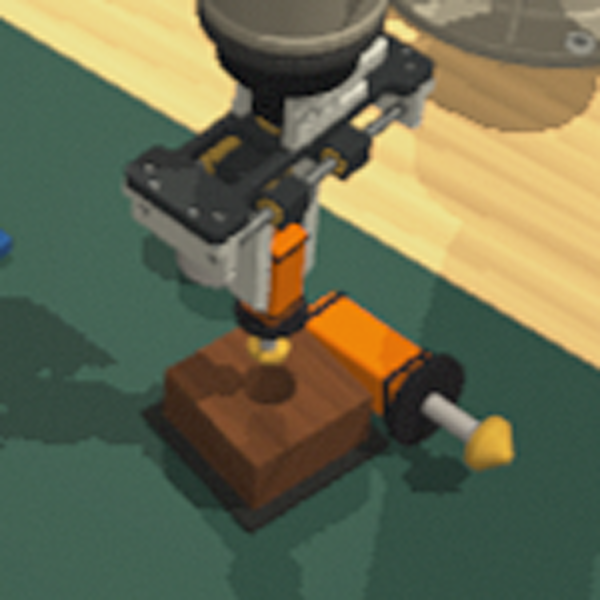

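```bash
python3 -m jog '{"translation":[[0,0,0],[0,0,0],[0,0,0]],"twist":[[0,0,0],[0,0,0],[0,0,0]],"gripper":[1,1,1]}'; python3 -c "
from h import *
rows([(.5076,.1219,.0715)],(-np.pi/2,0,-.07))
p,d=capture('scene');cv2.imwrite('pics/r3.png',cv2.resize(p[235:290,330:385],None,fx=10,fy=10,interpolation=2))
print(((proj('scene',[[.5076,.1219,.05],state()['position']-[0,0,.0555]])-[330,235]+.45)*10).round())"
```

```text
clock: 18.95
position: [0.5084, 0.1218, 0.1393]
tcp_rot: [-1.571, -0.001, -0.07]
ft_force: [0.2, 0.0, -1.6]
finger_gap: 0.026
(0.5076, 0.1219, 0.0715) [-0.09  6.78  0.  ]
twist [-0.0001 -0.0002  0.0009] [0.5084 0.1218 0.1393] [-1.5707e+00 -9.0000e-04 -7.0200e-02] 18.95
[[273. 307.]
 [277. 222.]]
```

View pics/r3.png

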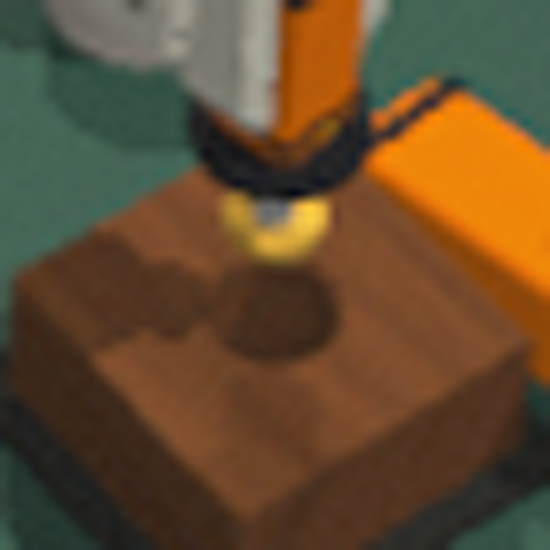

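```bash
python3 -m jog '{"translation":[[-0.07,0.5,0],[-0.07,1.5,0],[-0.07,2.5,0],[-0.07,3,0],[-0.07,3.5,0],[-0.07,4,0]],"twist":[[0,0,0],[0,0,0],[0,0,0],[0,0,0],[0,0,0],[0,0,0]],"gripper":[1,1,1,1,1,1]}';python3 -m jog '{"translation":[[0,0,0]],"twist":[[0,0,0]],"gripper":[1]}'
```

```text
clock: 19.6
position: [0.5075, 0.1219, 0.0983]
tcp_rot: [-1.571, 0.0, -0.07]
ft_force: [0.2, 0.3, -1.6]
finger_gap: 0.0259
clock: 19.7
position: [0.5072, 0.1218, 0.0981]
tcp_rot: [-1.571, 0.001, -0.07]
ft_force: [-0.2, -0.3, -1.3]
finger_gap: 0.0258
```

No contact and the blade is inside the hole (tip at about 33 mm). I'll continue down to the collar.

```bash
python3 -m jog '{"translation":[[0,0.5,0],[0,1,0],[0,1.5,0],[0,2,0],[0,2.3,0],[0,2.3,0]],"twist":[[0,0,0],[0,0,0],[0,0,0],[0,0,0],[0,0,0],[0,0,0]],"gripper":[1,1,1,1,1,1]}';for i in 1 2 3 4; do python3 -m jog '{"translation":[[0,0.1,0]],"twist":[[0,0,0]],"gripper":[1]}' | tr '\n' ' '; echo; done
```

```text
clock: 20.3
position: [0.5072, 0.1218, 0.0753]
tcp_rot: [-1.571, 0.001, -0.07]
ft_force: [1.1, -0.5, -1.8]
finger_gap: 0.0259
clock: 20.4 position: [0.5076, 0.1219, 0.0748] tcp_rot: [-1.571, -0.0, -0.07] ft_force: [0.4, 0.7, -1.1] finger_gap: 0.0259 
clock: 20.5 position: [0.5076, 0.1219, 0.0739] tcp_rot: [-1.571, -0.0, -0.07] ft_force: [-0.4, -1.0, -1.8] finger_gap: 0.0257 
clock: 20.6 position: [0.5076, 0.1219, 0.0728] tcp_rot: [-1.571, -0.0, -0.07] ft_force: [0.0, 0.1, -2.7] finger_gap: 0.0258 
clock: 20.7 position: [0.5076, 0.1218, 0.0718] tcp_rot: [-1.571, -0.0, -0.07] ft_force: [-0.6, 0.2, -1.5] finger_gap: 0.0256
```

```bash
for i in 1 2 3; do python3 -m jog '{"translation":[[0,0.04,0]],"twist":[[0,0,0]],"gripper":[1]}' | tr '\n' ' '; echo; done
```

```text
clock: 20.8 position: [0.5075, 0.1218, 0.0715] tcp_rot: [-1.571, -0.0, -0.07] ft_force: [-2.7, -1.1, 8.4] finger_gap: 0.0258 
clock: 20.9 position: [0.5075, 0.1218, 0.0714] tcp_rot: [-1.571, -0.0, -0.07] ft_force: [-7.1, -2.8, 18.0] finger_gap: 0.0261 
clock: 21.0 position: [0.5075, 0.1219, 0.0714] tcp_rot: [-1.571, -0.0, -0.07] ft_force: [-9.9, -3.5, 26.2] finger_gap: 0.0257
```

Collar is home: hard contact at the original TCP height of 0.0715. Relieve the load, open, and look before retreating.

```bash
python3 -m jog '{"translation":[[0,-0.08,0],[0,-0.08,0]],"twist":[[0,0,0],[0,0,0]],"gripper":[1,1]}' | tr '\n' ' ';python3 -m jog '{"translation":[[0,0,0],[0,0,0],[0,0,0],[0,0,0],[0,0,0],[0,0,0],[0,0,0],[0,0,0],[0,0,0],[0,0,0],[0,0,0]],"twist":[[0,0,0],[0,0,0],[0,0,0],[0,0,0],[0,0,0],[0,0,0],[0,0,0],[0,0,0],[0,0,0],[0,0,0],[0,0,0]],"gripper":[-1,-1,-1,-1,-1,-1,-1,-1,-1,-1,-1]}'; python3 -c "
from h import *
p,d=capture('scene');cv2.imwrite('pics/s1.png',cv2.resize(p[170:320,290:440],None,fx=4,fy=4,interpolation=2))"
```

```text
clock: 21.2 position: [0.5076, 0.1219, 0.0715] tcp_rot: [-1.571, -0.0, -0.07] ft_force: [0.1, -0.3, -2.1] finger_gap: 0.0258 clock: 22.3
position: [0.5075, 0.1218, 0.0714]
tcp_rot: [-1.571, -0.0, -0.07]
ft_force: [-0.4, -0.5, -0.3]
finger_gap: 0.0937
```

View pics/s1.png

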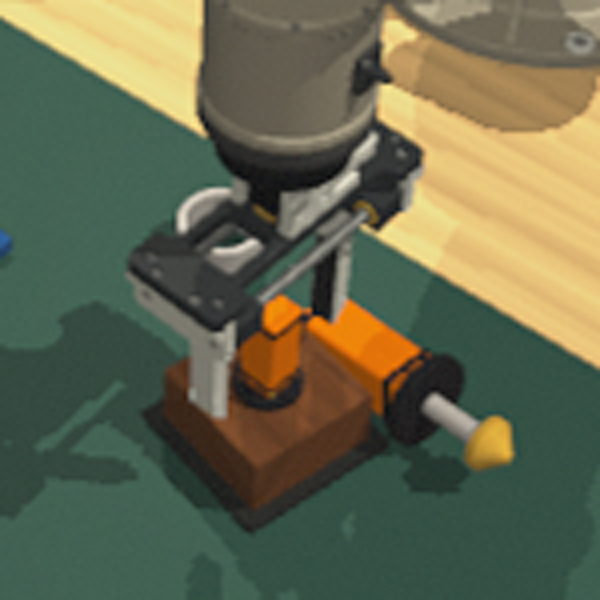

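The tool stands at about (270,345) with its collar on the stand and the jaws open clear on both sides. Straight up now, then a side move for a clear check.

```bash
python3 -m jog '{"translation":[[0,-2,0],[0,-6,0],[0,-11,0],[0,-16,0],[0,-20,0],[0,-22,0],[0,-22,-5],[0,-22,-10],[0,-22,-15],[0,-22,-20],[0,-22,-25],[0,-22,-28],[0,-22,-28],[0,-22,-28]],"twist":[[0,0,0],[0,0,0],[0,0,0],[0,0,0],[0,0,0],[0,0,0],[0,0,0],[0,0,0],[0,0,0],[0,0,0],[0,0,0],[0,0,0],[0,0,0],[0,0,0]],"gripper":[-1,-1,-1,-1,-1,-1,-1,-1,-1,-1,-1,-1,-1,-1]}'; python3 -c "
from h import *
p,d=capture('scene');cv2.imwrite('pics/s2.png',p);cv2.imwrite('pics/s2c.png',cv2.resize(p[220:320,310:450],None,fx=4,fy=4,interpolation=2))
p,d=capture('top');cv2.imwrite('pics/s3.png',p)
a=cv2.imread('pics/top0.png');print(cv2.minMaxLoc(cv2.absdiff(a,p)[60:140,280:480].max(2)))"
```

```text
clock: 23.75
position: [0.4878, -0.1575, 0.2913]
tcp_rot: [-1.57, 0.0, -0.071]
ft_force: [0.9, -0.2, -0.7]
finger_gap: 0.0939
(0.0, 177.0, (2, 71), (84, 3))
```

View pics/s2.png

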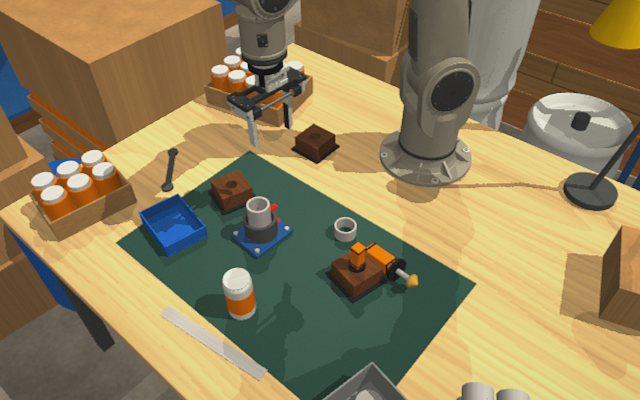

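View pics/s2c.png

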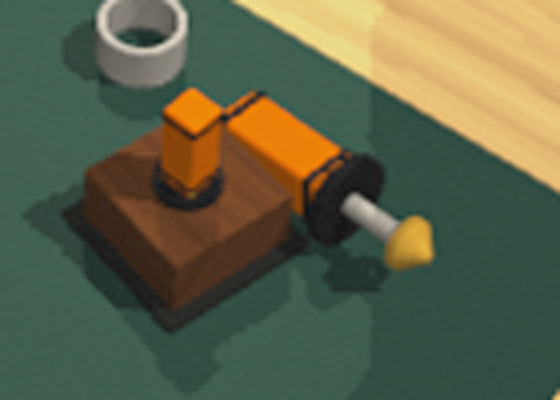

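View pics/s3.png

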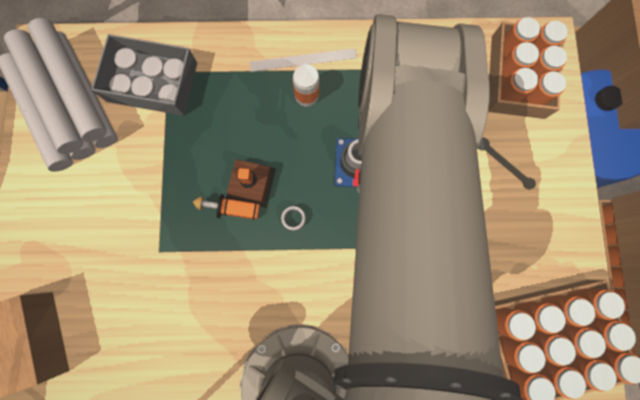

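The tool stands upright at the same pixels as at the start: handle top about (193,112) and collar (190,187) in the crop. The can (238,293), offcut (345,229) and tray (173,225) look unmoved, and the robot touches nothing. Handing in.

```bash
python3 -m jog '{"translation":[[0,0,0],[0,0,0],[0,0,0]],"twist":[[0,0,0],[0,0,0],[0,0,0]],"gripper":[-1,-1,-1]}'; python3 -c "
from station import job
print(job.finish_job())"
```

```text
clock: 24.15
position: [0.488, -0.1569, 0.2914]
tcp_rot: [-1.571, -0.0, -0.069]
ft_force: [0.0, -0.6, -0.3]
finger_gap: 0.0938
the job is handed in; nothing more can be done
None
```

I took the tool from the leftmost stand and ran its blade once clockwise around the tube's edge, from the red mark back to just past it. I then put the tool back in its stand and handed the job in at about 24 s; no verdict was reported.

- **Pressing force:** The estimated force square to the bevel stayed between about 4 and 7.5 N. Sideways friction of about 3 N came on top, so the total contact force was mostly 5 to 8 N, peaking at about 8.5 N. That ran a little over the 5 to 6 N asked for in places but stayed well below 13 N. The blade showed clear contact at every 5° reading.
- **Tool back in the stand:** It seated firmly at the same height as before pick-up; I pressed it to about 26 N against the stand, then eased off before opening the gripper. In the last pictures it stands upright where it started, with the gripper well away.
- **Bystanders:** By eye, the can, the offcut and the tray look unmoved. The tray was only checked in the scene view, because the arm hid it from the top camera.
- **What went wrong:** The larger look-alike tool was knocked over during my first approach. It now lies on the mat against the stand. It isn't one of the listed things, it stayed on the bench, and it didn't get in the way.

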